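Angle a carving blank past the bench dog into its bay

TASK

Push the long wooden blank into the three-sided bay of cleats with your fingertips: work its right end in behind the steel post first while the left end still stands out in front of the bay, then push the left end in, until the blank lies between the two side cleats, home and square against the back cleat. Only push it along the bench: never lift or tip it, and leave the bottle, jar and eraser where they are.

Things in the scene. Friction and masses are not known exactly. Their poses are not given: they have to be found in the camera images.
- bay: Fixed bay of three wooden cleats 24 mm high and 22 mm thick on the bench. Origin on the bench top at the middle of the back cleat's inner face; +x points into the back cleat (away from the robot), +y to the robot's left, along the back cleat, +z up. The pocket is 250 mm wide (y from -0.125 to +0.125) and 45 mm deep (x from -0.045, its open mouth, to 0). The outer faces of the side cleats lie at y = +-0.147. Its position and yaw change from run to run.
- post: Fixed upright round steel post (bench dog), 22 mm in diameter, 46 mm high, standing in front of the right part of the bay's mouth. Its far side is about 17 mm from the plane of the mouth, less than the blank's width. Origin at the centre of its foot on the bench, z up.
- blank_center (a point): Centre of the loose carving blank, a plain light wood bar 220 mm long, 30 mm wide and 32 mm high with dark sealed ends, about 0.13 kg, 16 mm above the bench when flat. +y runs along its length to its left end (110 mm from the centre), x across it (the face towards the robot is at -15 mm), z up. It starts on the robot's side of the post, lying roughly along the bay's y.
- blank_left_end (a point): Centre of the blank's left end face (as seen from the robot), same axes as blank_center.
- blank_right_end (a point): Centre of the blank's right end face, same axes as blank_center. This end goes in behind the post first.
- oil_bottle: Small brown bottle, 43 mm in diameter, 92 mm high, standing to the left; origin under its centre, z up. Leave it alone.
- wax_jar: Amber jar with a pale lid, 70 mm in diameter, 83 mm high, standing to the left; origin under its centre. Leave it alone.
- eraser: Small eraser in a paper sleeve, 21 x 42 x 13 mm, lying to the right; origin under its centre. Leave it alone.
- blank: The same blank as blank_center, origin under its centre on the bench, same axes.
Mind the look-alikes: they are no part of the job. Of the things that look like the post, the smallest one is meant.

How it is judged:
By the outcome, as a careful person would: the job done as asked, in the order asked, and still so for the second after the job is handed in, with the robot touching nothing.
It also fails if it takes over 72 s, if anything falls off the work surface, if the arm or the gripper's body presses on something with over 40 N, if the wrist force passes 120 N, or if a joint passes its speed limit or range.

ROBOT

A 6-joint arm with a two-finger parallel gripper is mounted at the origin on a cart in front of the work surface, level with it; the furniture and walls round the work are solid. World frame = base frame: x ahead of the robot, y to its left, z up, the work surface at z = 0. Lengths are in m, angles in rad, forces in N, time in s.
With the tool pointing down it reaches from about 0.3 to 0.75 m from the base axis. Payload 8.5 kg.
Tool frame: the origin (TCP) lies at the centre of the arm's flange, where the gripper is bolted on; the fingertips stand 173 mm ahead of it and the grasp point (between the pads) lies 155 mm ahead of it; y points along the fingers, z is the direction in which the jaws open and shut, and the axes are right-handed (so a half turn about y gives the same grasp; the last joint's range is limited). The gripper opens to 85 mm and grips with 20 to 120 N. Pads are 22 mm wide; open, the fingers measure 114 mm over their backs; the gripper's body (76 mm by 85 mm) begins 54 mm behind the grasp point. The pads swing forward as they close: fully open they stand 13 mm farther back than shut.
Start: joints at [0.998, 0.381, 1.297, -0, 1.464, -0.215], TCP at [0.193, 0.515, 0.405] pointing down, gripper open.
Joint ranges: [-3.11, 3.11], [-0.89, 2.33], [0.22, 2.48], [-1.42, 4.56], [0.17, 2.85], [-2.88, 2.88]. Speed limits (rad/s): [2.39, 2.39, 3.14, 3.14, 3.14, 3.14].

INTERFACE

Orientations are given as a 3x3 rotation matrix whose columns are the frame's x, y, z axes.
In Python, from bench import r, camera, calibration, ticket gives the robot as it stands. The module is installed in compiled form; this text tells all that it offers.
- The arm moves only by the tool step_arm, never from a script. Its argument "targets" is a list of rows, each an object with "xyz": the shift along the tool's x, y, z normalised to -1 to 1, where 1 is 2 cm, a list of three; "turn": the turn, a rotation vector about the tool's x, y, z normalised to -1 to 1, where 1 is 30 degrees, a list of three; "fingers": the opening, from -1 (shut) to 1 (fully open). In form: [{"xyz": [dx, dy, dz], "turn": [ax, ay, az], "fingers": fingers}, ...]. A call has exactly 5 rows; each row shifts and turns the pose as measured when the row begins, along the tool's axes as they then stand; what a row does not reach is not made up. A row lasts 1/12 s, in which the tool goes at most 41.7 mm and 7.16 degrees, less where a joint would pass 70% of its speed; a pose out of reach is approached as far as the arm can. A call with a number of a shift or a turn outside -1 to 1 is refused whole. A call with a gripper value outside its range is refused whole. The fingers move at their own pace and stop on an object; the grip force is fixed at half the most. Time passes only in rows, so rows that do not move let the fingers close, or fill a call up. It gives the time, the measured TCP pose, the force and the opening at its end, in the units of the state.
- r.read_state(): the state, without advancing time (a new reading comes with each control period).
- camera(name): name is "scene" or "top" or "wrist"; returns the picture (480x640x3 uint8, red, green, blue); there is no depth.
- calibration(name): a dict with "K" (3x3 intrinsics, pixels), "R" (3x3) and "t" (3): a world point X has camera coordinates R X + t; the wrist camera has in their place "mount" (4x4, takes a point from camera to tool coordinates, whose origin is the TCP and whose axes are the tool frame's). Camera axes: x right, y down, z forward; pixel columns grow to the right and rows downward; lengths in m; the calibration is good to about 2 mm. The wrist camera is an equidistant fisheye: a pixel r from the principal point sees the ray r / f radians off the axis. A picture is of the moment at which its call begins: read the wrist's pose just before it. calibration takes no time and is no camera call.
- ticket.close_job(): hands the job in, once; it reports no verdict.
The state is a dict: "time": time; "joints": joint angles; "qd": joint speeds; "joint_efforts": joint torques, N m; "position": TCP position; "orientation": TCP orientation; "force": force on the tool from outside, world axes, zero at the start; "moment": the same for the moment, N m; "width": opening from 0.0 (shut) to 1.0 (fully open).
Only numpy, scipy, OpenCV 4.12 (cv2) and the standard library are available. Lean on these libraries where they do the work, as an engineer would, in place of code of your own. Each camera call takes 0.05 s, during which the arm holds its last target. There are 200 camera calls.

## Working session

There is one attempt and no reset: what is moved stays moved. The work goes in short steps, Python scripts to look and compute and a tool call to move; the robot and the scene stay as the last step left them, time stands still between calls to the robot, and variables do not carry over. Pictures are saved under pics/ and viewed, about 8 in all and at most 12, crops included, and the job is handed in when it is done.

Besides the shell and the picture viewer there is one more tool, called after "Emit:" as a command line: name --argument value ..., lists and objects as JSON in quotes. step_arm: Moves the arm, as the interface text tells. Scaled input: -1 to 1 covers 2 cm each way for a shift and 30 degrees each way for a turn. Its arguments: {"type":"object","properties":{"targets":{"type":"array","items":{"type":"object","properties":{"xyz":{"type":"array","items":{"type":"number","minimum":-1,"maximum":1}},"turn":{"type":"array","items":{"type":"number","minimum":-1,"maximum":1}},"fingers":{"type":"number"}}}}},"required":["targets"]}

```bash
mkdir -p pics; python3 - <<'E'
from bench import r,camera,calibration
import cv2
s=r.read_state();print(s['time'],s['position'],s['orientation'],s['width'],s['force'])
for n in ['scene','top']:
    cv2.imwrite(f'pics/{n}0.png',camera(n)[:,:,::-1]);c=calibration(n);print(n,c)
print(calibration('wrist'))
E
```

```text
0.0 [0.19260591 0.51513338 0.40409139] [[ 9.36677664e-01 -7.78909767e-04  3.50191871e-01]
 [-3.50192619e-01 -1.26039047e-03  9.36676861e-01]
 [-2.88208260e-04 -9.99998902e-01 -1.45334805e-03]] 1.0002819410104116 [-0.34588525  0.02080991  1.09421616]
scene {'K': array([[587.21336353,   0.        , 317.15456588],
       [  0.        , 587.21336353, 231.35314025],
       [  0.        ,   0.        ,   1.        ]]), 'R': array([[ 0.85549965, -0.51775816,  0.00684389],
       [-0.23519297, -0.40032009, -0.88567945],
       [ 0.46130751,  0.75608883, -0.46424677]]), 't': array([-0.49245331,  0.16306795,  1.12698704])}
top {'K': array([[615.71291238,   0.        , 314.70222334],
       [  0.        , 615.71291238, 241.09268514],
       [  0.        ,   0.        ,   1.        ]]), 'R': array([[ 0.01999169, -0.99973287, -0.01159817],
       [-0.98468224, -0.01767837, -0.17345998],
       [ 0.17320861,  0.01488827, -0.98477262]]), 't': array([-0.02025536,  0.55650492,  1.35208982])}
{'K': array([[371.64829954,   0.        , 322.25639245],
       [  0.        , 371.64829954, 236.07706039],
       [  0.        ,   0.        ,   1.        ]]), 'mount': array([[-3.26836685e-04,  9.61527803e-01,  2.74707441e-01,
        -6.97548058e-02],
       [-3.96322199e-04, -2.74707558e-01,  9.61527743e-01,
         3.12252148e-02],
       [ 9.99999868e-01,  2.05389883e-04,  4.70859321e-04,
         4.13705959e-05],
       [ 0.00000000e+00,  0.00000000e+00,  0.00000000e+00,
         1.00000000e+00]])}
```

View pics/top0.png

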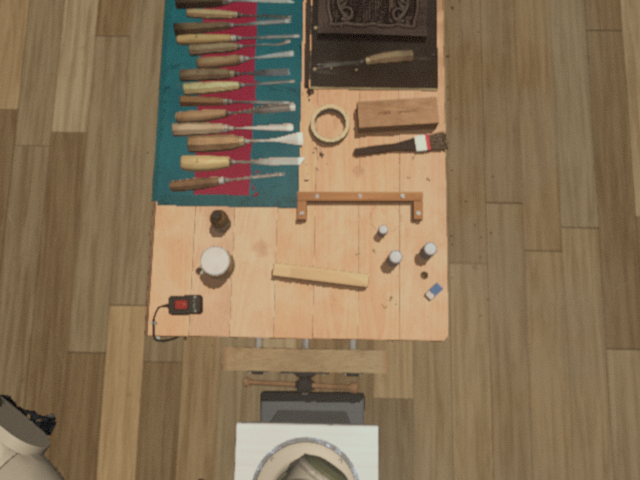

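View pics/scene0.png

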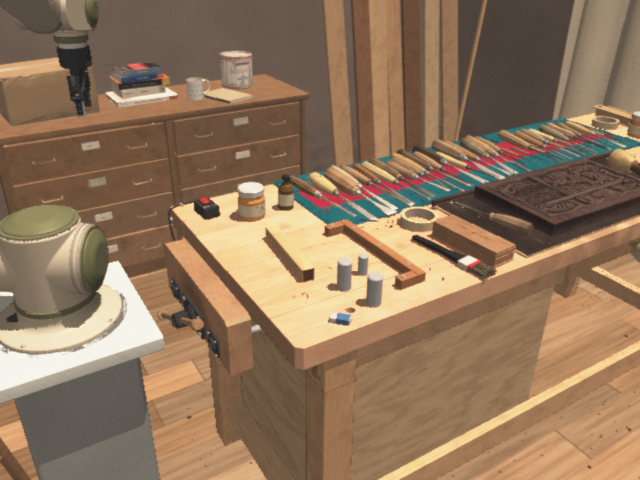

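Top view: post candidates are at pixels (382,230), (394,257) and (429,250). The smallest, nearest the mouth, is (382,230). The blank runs from (273,270) to (368,281), and the bay spans (297..422, 192..220). Next is a close crop plus measurements.

```bash
cat > h.py <<'E'
import numpy as np,cv2
from bench import r,camera,calibration
def cast(n,u,v,z):
    c=calibration(n);d=c['R'].T@np.linalg.solve(c['K'],[u,v,1.]);o=-c['R'].T@c['t']
    return (o+d*(z-o[2])/d[2]).round(4)
def proj(n,X):
    c=calibration(n);p=c['K']@(c['R']@np.array(X)+c['t']);return (p[:2]/p[2]).round(1)
def wcast(u,v,z,s):
    c=calibration('wrist');K=c['K'];M=c['mount'];a=np.array([u-K[0,2],v-K[1,2]]);rr=np.hypot(*a);th=rr/K[0,0]
    d=np.r_[np.sin(th)*a/max(rr,1e-9),np.cos(th)]
    R=np.array(s['orientation']);o=np.array(s['position'])+R@M[:3,3];d=R@M[:3,:3]@d
    return (o+d*(z-o[2])/d[2]).round(4)
E
python3 - <<'E'
from h import *
a=cv2.imread('pics/top0.png');b=cv2.imread('pics/scene0.png')
A=cv2.resize(a[180:310,255:455],None,fx=4,fy=4,interpolation=cv2.INTER_CUBIC)[:, :800]
cv2.imwrite('pics/topc.png',A)
B=cv2.resize(b[205:335,255:455],None,fx=4,fy=4,interpolation=cv2.INTER_CUBIC)
cv2.imwrite('pics/scenec.png',B)
E
```

```text
(no output)
```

View pics/topc.png

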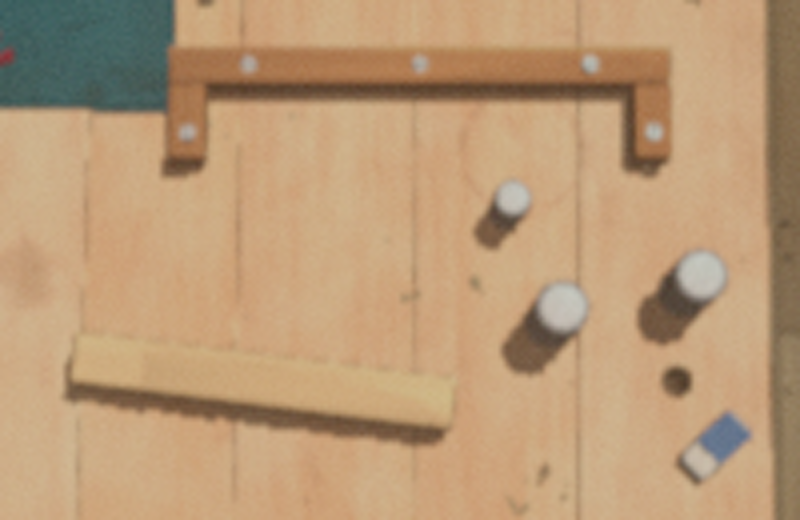

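View pics/scenec.png

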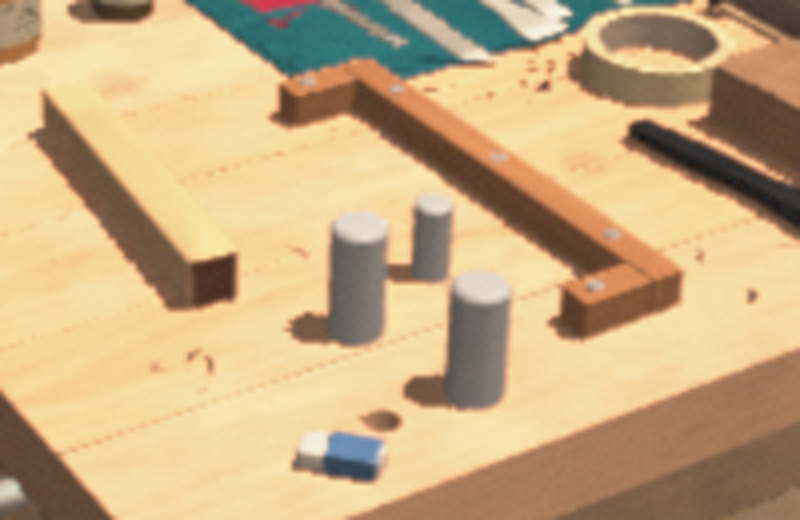

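Top crop: the smallest post has its top at (512,197). The look-alikes are at (562,307) and (700,275), both clearly bigger. The blank's top corners are (80,337), (453,380), (445,428) and (72,383), and the bay's inner back corners are (207,84) and (634,84).

```bash
python3 - <<'E'
from h import *
f=lambda u,v,z:cast('top',255+(u-1.5)/4,180+(v-1.5)/4,z)
g=lambda u,v,z:cast('scene',255+(u-1.5)/4,205+(v-1.5)/4,z)
for k,u,v,z in [('bayBL',207,84,.024),('bayBR',634,84,.024),('LFin',205,157,.024),('LFout',167,157,.024),('RFin',636,157,.024),('RFout',669,157,.024),('BLout',169,46,.024),('BRout',669,46,.024),
 ('post',512,197,.046),('p2',562,307,.075),('p3',700,275,.075),('bl',80,337,.032),('br',453,380,.032),('fr',445,428,.032),('fl',72,383,.032),('eraser',715,446,.013)]:
  print(k,f(u,v,z))
print('scene')
for k,u,v,z in [('post',434,205,.046),('postfoot',431,275,0),('p2foot',357,335,0),('p2',360,228,.075),('p3foot',475,398,0),('br',238,257,.032),('fr',190,264,.032),('bl',85,85,.032),('fl',45,95,.032),('LFin',356,80,.024),('RFout',565,290,.024),('RFcornerOut',680,272,.024),('RFi',622,268,.024)]:
  print(k,g(u,v,z))
for k,u,v,z in [('jar',215,258,.083),('bottle',219,214,.092)]: print(k,cast('top',u,v,z))
E
```

```text
bayBL [0.657  0.0121 0.024 ]
bayBR [ 0.6613 -0.2375  0.024 ]
LFin [0.6133 0.0123 0.024 ]
LFout [0.6129 0.0344 0.024 ]
RFin [ 0.6177 -0.2383  0.024 ]
RFout [ 0.618  -0.2574  0.024 ]
BLout [0.6795 0.0349 0.024 ]
BRout [ 0.6845 -0.2581  0.024 ]
post [ 0.5883 -0.1642  0.046 ]
p2 [ 0.5209 -0.1891  0.075 ]
p3 [ 0.5403 -0.2657  0.075 ]
bl [0.5051 0.0812 0.032 ]
br [ 0.4843 -0.1321  0.032 ]
fr [ 0.4568 -0.1277  0.032 ]
fl [0.4786 0.085  0.032 ]
eraser [ 0.4513 -0.2838  0.013 ]
scene
post [ 0.5869 -0.1695  0.046 ]
postfoot [ 0.5894 -0.1665  0.    ]
p2foot [ 0.5222 -0.1954  0.    ]
p2 [ 0.5119 -0.21    0.075 ]
p3foot [ 0.5414 -0.273   0.    ]
br [ 0.4818 -0.1423  0.032 ]
fr [ 0.4568 -0.1357  0.032 ]
bl [0.5044 0.0728 0.032 ]
fl [0.478  0.0733 0.032 ]
LFin [0.6563 0.0095 0.024 ]
RFout [ 0.6175 -0.2452  0.024 ]
RFcornerOut [ 0.6805 -0.2618  0.024 ]
RFi [ 0.6568 -0.2432  0.024 ]
jar [0.5088 0.2095 0.083 ]
bottle [0.6065 0.2037 0.092 ]
```

Emit:
step_arm --targets '[{"xyz": [0, 0, 0], "turn": [0, -0.228, 0], "fingers": -1}, {"xyz": [0, 0, 0], "turn": [0, -0.228, 0], "fingers": -1}, {"xyz": [0, 0, 0], "turn": [0, -0.228, 0], "fingers": -1}, {"xyz": [0, 0, 0], "turn": [0, 0, 0], "fingers": -1}, {"xyz": [0, 0, 0], "turn": [0, 0, 0], "fingers": -1}]'

```text
time: 0.52
position: [0.1925, 0.5151, 0.4023]
orientation: [[1.0, -0.003, -0.012], [0.012, -0.005, 1.0], [-0.003, -1.0, -0.005]]
force: [-0.2, 0.4, -0.9]
width: 0.294
```

```bash
python3 - <<'E'
from h import *
s=r.read_state();print(s['time'],s['position'],s['orientation'],s['width'])
a=cv2.cvtColor(cv2.imread('pics/top0.png'),cv2.COLOR_BGR2Lab);h=cv2.cvtColor(cv2.imread('pics/top0.png'),cv2.COLOR_BGR2HSV)
for p in [(285,270),(320,275),(360,280),(340,250),(260,250),(300,300),(360,300),(380,275)]: print(p,a[p[1],p[0]],h[p[1],p[0]])
E
```

```text
0.5167 [0.1925445  0.51507511 0.40234323] [[ 0.99991872 -0.0031152  -0.01236293]
 [ 0.01234806 -0.00474943  0.99991248]
 [-0.00317365 -0.99998387 -0.00471057]] 0.2938646313470233
(285, 270) [185 134 156] [ 17  98 206]
(320, 275) [181 135 156] [ 17 101 204]
(360, 280) [187 133 156] [ 18  97 206]
(340, 250) [186 134 152] [ 16  87 206]
(260, 250) [170 138 153] [ 14 101 194]
(300, 300) [183 136 154] [ 16  94 206]
(360, 300) [180 137 154] [ 15 100 205]
(380, 275) [185 135 153] [ 16  92 207]
```

Emit:
step_arm --targets '[{"xyz": [0.35, 0.2, -1], "turn": [0, 0, 0], "fingers": -1}, {"xyz": [0.35, 0.2, -1], "turn": [0, 0, 0], "fingers": -1}, {"xyz": [0.35, 0.2, -1], "turn": [0, 0, 0], "fingers": -1}, {"xyz": [0.35, 0.2, -1], "turn": [0, 0, 0], "fingers": -1}, {"xyz": [0.35, 0.2, -1], "turn": [0, 0, 0], "fingers": -1}]'

```text
time: 0.93
position: [0.2278, 0.414, 0.3811]
orientation: [[1.0, -0.003, 0.003], [-0.003, -0.004, 1.0], [-0.003, -1.0, -0.004]]
force: [0.1, -0.3, -0.7]
width: 0.004
```

Emit:
step_arm --targets '[{"xyz": [0.35, 0.2, -1], "turn": [0, 0, 0], "fingers": -1}, {"xyz": [0.35, 0.2, -1], "turn": [0, 0, 0], "fingers": -1}, {"xyz": [0.35, 0.2, -1], "turn": [0, 0, 0], "fingers": -1}, {"xyz": [0.35, 0.2, -1], "turn": [0, 0, 0], "fingers": -1}, {"xyz": [0.35, 0.2, -1], "turn": [0, 0, 0], "fingers": -1}]'

```text
time: 1.35
position: [0.2622, 0.3085, 0.3603]
orientation: [[1.0, -0.003, 0.022], [-0.022, -0.004, 1.0], [-0.003, -1.0, -0.004]]
force: [1.2, 0.1, 0.2]
width: -0.003
```

Emit:
step_arm --targets '[{"xyz": [0.35, 0.2, -1], "turn": [0, 0, 0], "fingers": -1}, {"xyz": [0.35, 0.2, -1], "turn": [0, 0, 0], "fingers": -1}, {"xyz": [0.35, 0.2, -1], "turn": [0, 0, 0], "fingers": -1}, {"xyz": [0.35, 0.2, -1], "turn": [0, 0, 0], "fingers": -1}, {"xyz": [0.35, 0.2, -1], "turn": [0, 0, 0], "fingers": -1}]'

```text
time: 1.77
position: [0.2945, 0.2023, 0.3398]
orientation: [[0.999, -0.002, 0.042], [-0.042, -0.004, 0.999], [-0.002, -1.0, -0.004]]
force: [-0.1, -0.0, 0.4]
width: -0.002
```

Emit:
step_arm --targets '[{"xyz": [0.35, 0.2, -1], "turn": [0, 0, 0], "fingers": -1}, {"xyz": [0.35, 0.2, -1], "turn": [0, 0, 0], "fingers": -1}, {"xyz": [0.35, 0.2, -1], "turn": [0, 0, 0], "fingers": -1}, {"xyz": [0.35, 0.2, -1], "turn": [0, 0, 0], "fingers": -1}, {"xyz": [0.35, 0.2, -1], "turn": [0, 0, 0], "fingers": -1}]'

```text
time: 2.18
position: [0.3248, 0.0955, 0.3197]
orientation: [[0.998, -0.001, 0.062], [-0.062, -0.004, 0.998], [-0.0, -1.0, -0.004]]
force: [0.6, 0.6, 0.7]
width: 0.0
```

Emit:
step_arm --targets '[{"xyz": [0.7, 0, -1], "turn": [0, -0.12, 0], "fingers": -1}, {"xyz": [0.7, 0, -1], "turn": [0, 0, 0], "fingers": -1}, {"xyz": [0.7, 0, -1], "turn": [0, 0, 0], "fingers": -1}, {"xyz": [0.7, 0, -1], "turn": [0, 0, 0], "fingers": -1}, {"xyz": [0.7, 0, -1], "turn": [0, 0, 0], "fingers": -1}]'

```text
time: 2.6
position: [0.3935, -0.0115, 0.3194]
orientation: [[1.0, -0.002, 0.017], [-0.017, -0.003, 1.0], [-0.002, -1.0, -0.003]]
force: [-0.0, 1.9, 0.3]
width: 0.001
```

Emit:
step_arm --targets '[{"xyz": [0, 0, -1], "turn": [0, 0, 0], "fingers": -1}, {"xyz": [0, 0, -1], "turn": [0, 0, 0], "fingers": -1}, {"xyz": [0, 0, -1], "turn": [0, 0, 0], "fingers": -1}, {"xyz": [0, 0, 0], "turn": [0, 0, 0], "fingers": -1}, {"xyz": [0, 0, 0], "turn": [0, 0, 0], "fingers": -1}]'

```text
time: 3.02
position: [0.3947, -0.0784, 0.3195]
orientation: [[0.999, -0.0, 0.041], [-0.041, -0.004, 0.999], [-0.0, -1.0, -0.004]]
force: [0.2, 0.0, 0.4]
width: -0.003
```

```bash
python3 - <<'E'
from h import *
s=r.read_state();im=camera('wrist')[:,:,::-1];cv2.imwrite('pics/w1.png',im)
np.savez('w1.npz',p=s['position'],o=s['orientation']);print(s['time'],s['position'],s['orientation'])
E
```

```text
3.0167 [ 0.39466529 -0.07842431  0.31946914] [[ 9.99167765e-01 -3.58302413e-04  4.07878600e-02]
 [-4.07890317e-02 -4.33732290e-03  9.99158367e-01]
 [-1.81090735e-04 -9.99990530e-01 -4.34832804e-03]]
```

View pics/w1.png

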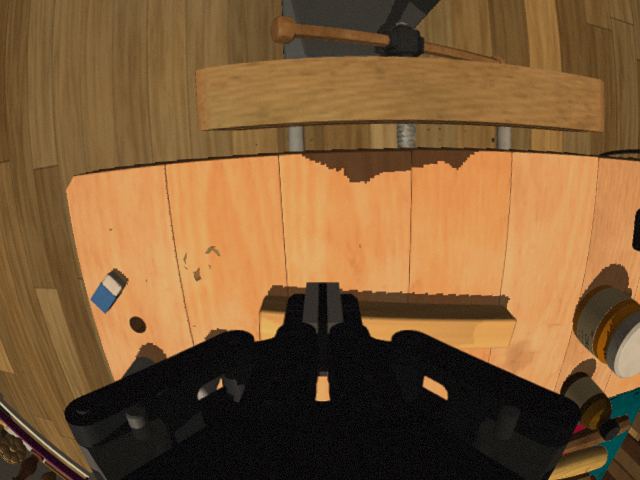

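The wrist view shows the blank with its near top edge from about (260,311) to (514,320), and the eraser at (109,290). The gripper hides the bay. I'll use this only as a cross-check.

```bash
python3 - <<'E'
from h import *
z=np.load('w1.npz');s=dict(position=z['p'],orientation=z['o'])
for k,u,v,h in [('eraser',109,290,.013),('nr',260,311,.032),('nl',515,320,.032),('farL',513,346,.032),('farR',261,338,.032)]: print(k,wcast(u,v,h,s))
# blank mask in top
a=cv2.GaussianBlur(cv2.cvtColor(cv2.imread('pics/top0.png'),cv2.COLOR_BGR2Lab),(5,5),0).astype(int)
m=((a[...,2]-a[...,1]>=20)&(a[...,0]>165)).astype(np.uint8);m[:205]=0;m[335:]=0;m[:,:150]=0;m[:,447:]=0
m=cv2.morphologyEx(m,cv2.MORPH_OPEN,np.ones((5,5)))
for c in cv2.findContours(m,0,2)[0]:
    if cv2.contourArea(c)>200: print(cv2.contourArea(c),cv2.minAreaRect(c))
E
```

```text
eraser [ 0.4473 -0.2782  0.013 ]
nr [ 0.4569 -0.1306  0.032 ]
nl [0.4801 0.084  0.032 ]
farL [0.5075 0.0876 0.032 ]
farR [ 0.4818 -0.1326  0.032 ]
994.5 ((320.8163757324219, 273.53778076171875), (95.4710922241211, 12.108022689819336), 6.8090500831604)
```

Emit:
step_arm --targets '[{"xyz": [0.5, 0.6, -1], "turn": [0, -0.1, 0], "fingers": -1}, {"xyz": [0.3, 0.8, -1], "turn": [0, 0, 0], "fingers": -1}, {"xyz": [0.2, 1, 0], "turn": [0, 0, 0], "fingers": -1}, {"xyz": [0, 1, 0], "turn": [0, 0, 0], "fingers": -1}, {"xyz": [0, 1, 0], "turn": [0, 0, 0], "fingers": -1}]'

```text
time: 3.48
position: [0.416, -0.1168, 0.2325]
orientation: [[1.0, 0.01, -0.012], [0.012, -0.01, 1.0], [0.009, -1.0, -0.01]]
force: [1.1, -0.0, -0.2]
width: -0.001
```

```bash
cat >> h.py <<'E'
BX,BY,BA=.6592,-.1127,.0172
def tobay(p):
    d=np.array(p[:2])-[BX,BY];c,s=np.cos(BA),np.sin(BA);return np.array([c*d[0]+s*d[1],-s*d[0]+c*d[1]])
def blank(name):
    s=r.read_state();im=camera('top')[:,:,::-1];cv2.imwrite(f'pics/{name}.png',im)
    a=cv2.GaussianBlur(cv2.cvtColor(im,cv2.COLOR_BGR2Lab),(5,5),0).astype(int)
    m=((a[...,2]-a[...,1]>=20)&(a[...,0]>150)).astype(np.uint8);m[:190]=0;m[335:]=0;m[:,:150]=0;m[:,447:]=0
    m=cv2.morphologyEx(m,cv2.MORPH_OPEN,np.ones((5,5)))
    print('t',round(s['time'],2),'tcp',np.round(s['position'],4),'F',np.round(s['force'],1),'tcp in bay',tobay(s['position']).round(4))
    for c in cv2.findContours(m,0,2)[0]:
        if cv2.contourArea(c)<150: continue
        b=cv2.boxPoints(cv2.minAreaRect(c));e=[np.linalg.norm(b[1]-b[0]),np.linalg.norm(b[2]-b[1])]
        if e[0]>e[1]: b=np.roll(b,-1,0)   # b0-b1 short
        P=[cast('top',*q,.032)[:2] for q in ((b[0]+b[1])/2,(b[2]+b[3])/2)];P.sort(key=lambda q:-q[1])
        L,R=P;d=L-R
        print('area',cv2.contourArea(c),'L',L,'R',R,'ctr',(L+R)/2,'len',np.linalg.norm(d).round(4),'wid px',min(e).round(1),
              'yaw',np.degrees(np.arctan2(-d[0],d[1])).round(1),'| bay: L',tobay(L).round(4),'R',tobay(R).round(4),'ctr',tobay((L+R)/2).round(4))
E
python3 -c "
from h import *
blank('t1');print('post bay',tobay([.5883,-.1655]))"
```

```text
t 3.48 tcp [ 0.416  -0.1168  0.2325] F [ 1.1 -0.  -0.2] tcp in bay [-2.432e-01  1.000e-04]
area 630.5 L [0.496  0.0837] R [ 0.4813 -0.0569] ctr [0.48865 0.0134 ] len 0.1414 wid px 12.1 yaw -6.0 | bay: L [-0.1598  0.1992] R [-0.1769  0.0589] ctr [-0.1684  0.129 ]
post bay [-0.07179763 -0.05157277]
```

Emit:
step_arm --targets '[{"xyz": [0, 0.8, 0], "turn": [0, 0, 0], "fingers": -1}, {"xyz": [0, 0.8, 0], "turn": [0, 0, 0], "fingers": -1}, {"xyz": [0, 0.65, 0], "turn": [0, 0, 0], "fingers": -1}, {"xyz": [0.6, 0, 0], "turn": [0, 0, 0], "fingers": -1}, {"xyz": [0.6, 0, 0], "turn": [0, 0, 0], "fingers": -1}]'

```text
time: 3.95
position: [0.4392, -0.1119, 0.1835]
orientation: [[1.0, -0.0, -0.01], [0.01, -0.003, 1.0], [-0.0, -1.0, -0.003]]
force: [1.0, -0.1, 0.6]
width: 0.002
```

Emit:
step_arm --targets '[{"xyz": [0.5, 0, 0], "turn": [0, 0, 0], "fingers": -1}, {"xyz": [0.5, 0, 0], "turn": [0, 0, 0], "fingers": -1}, {"xyz": [0.5, 0, 0], "turn": [0, 0, 0], "fingers": -1}, {"xyz": [0.5, 0, 0], "turn": [0, 0, 0], "fingers": -1}, {"xyz": [0.5, 0, 0], "turn": [0, 0, 0], "fingers": -1}]'

```text
time: 4.37
position: [0.4922, -0.1065, 0.1863]
orientation: [[1.0, -0.002, -0.009], [0.009, -0.002, 1.0], [-0.002, -1.0, -0.002]]
force: [-0.3, -0.1, 0.3]
width: 0.001
```

```bash
python3 -c "
from h import *
blank('t2')"
```

```text
t 4.37 tcp [ 0.4922 -0.1065  0.1863] F [-0.3 -0.1  0.3] tcp in bay [-0.1668  0.0091]
area 463.5 L [0.4865 0.0874] R [ 0.5061 -0.0174] ctr [0.4963 0.035 ] len 0.1066 wid px 12.2 yaw 10.6 | bay: L [-0.1692  0.203 ] R [-0.1514  0.0979] ctr [-0.1603  0.1505]
```

Emit:
step_arm --targets '[{"xyz": [0.5, 0, 0], "turn": [0, 0, 0], "fingers": -1}, {"xyz": [0.5, 0, 0], "turn": [0, 0, 0], "fingers": -1}, {"xyz": [0.5, 0, 0], "turn": [0, 0, 0], "fingers": -1}, {"xyz": [0.5, 0, 0], "turn": [0, 0, 0], "fingers": -1}, {"xyz": [0.5, 0, 0], "turn": [0, 0, 0], "fingers": -1}]'

```text
time: 4.83
position: [0.544, -0.1015, 0.1894]
orientation: [[1.0, -0.002, -0.01], [0.01, -0.002, 1.0], [-0.002, -1.0, -0.002]]
force: [-0.3, -0.4, -1.5]
width: 0.001
```

```bash
python3 -c "
from h import *
blank('t3')"
```

```text
t 4.83 tcp [ 0.544  -0.1015  0.1894] F [-0.3 -0.4 -1.5] tcp in bay [-0.115   0.0131]
area 287.0 L [0.4815 0.0696] R [0.5227 0.0071] ctr [0.5021  0.03835] len 0.0749 wid px 12.0 yaw 33.4 | bay: L [-0.1745  0.1853] R [-0.1344  0.1221] ctr [-0.1545  0.1537]
```

Emit:
step_arm --targets '[{"xyz": [-1, 0, 0], "turn": [0, 0, 0], "fingers": -1}, {"xyz": [-0.5, -1, 0], "turn": [0, 0, 0], "fingers": -1}, {"xyz": [0, -1, 0], "turn": [0, 0, 0], "fingers": -1}, {"xyz": [-0.25, -0.6, 1], "turn": [0, 0, 0], "fingers": -1}, {"xyz": [-0.25, 0, 1], "turn": [0, 0, 0], "fingers": -1}]'

```text
time: 5.3
position: [0.5025, -0.0603, 0.2443]
orientation: [[1.0, -0.001, -0.007], [0.007, -0.002, 1.0], [-0.001, -1.0, -0.002]]
force: [0.7, 0.2, 0.1]
width: 0.003
```

Emit:
step_arm --targets '[{"xyz": [-0.25, 0, 1], "turn": [0, 0, 0], "fingers": -1}, {"xyz": [-0.25, 0, 1], "turn": [0, 0, 0], "fingers": -1}, {"xyz": [-0.25, 0, 1], "turn": [0, 0, 0], "fingers": -1}, {"xyz": [-0.25, 0, 1], "turn": [0, 0, 0], "fingers": -1}, {"xyz": [-0.25, 0, 1], "turn": [0, 0, 0], "fingers": -1}]'

```text
time: 5.72
position: [0.4717, 0.0458, 0.2475]
orientation: [[1.0, 0.001, -0.004], [0.004, -0.003, 1.0], [0.001, -1.0, -0.003]]
force: [-0.7, 0.5, 1.0]
width: 0.0
```

Emit:
step_arm --targets '[{"xyz": [-0.25, 0, 1], "turn": [0, 0, 0], "fingers": -1}, {"xyz": [-0.25, 0, 1], "turn": [0, 0, 0], "fingers": -1}, {"xyz": [-0.25, 0, 1], "turn": [0, 0, 0], "fingers": -1}, {"xyz": [0, 0, 0], "turn": [0, -0.2, 0], "fingers": -1}, {"xyz": [0, 0, 0], "turn": [0, -0.23, 0], "fingers": -1}]'

```text
time: 6.13
position: [0.4497, 0.1137, 0.2494]
orientation: [[0.972, -0.001, -0.233], [0.233, -0.002, 0.972], [-0.001, -1.0, -0.002]]
force: [-0.4, 0.5, -1.0]
width: 0.003
```

Emit:
step_arm --targets '[{"xyz": [0, 0, 0], "turn": [0, -0.23, 0], "fingers": -1}, {"xyz": [0, 0, 0], "turn": [0, -0.23, 0], "fingers": -1}, {"xyz": [0, 0, 0], "turn": [0, -0.2, 0], "fingers": -1}, {"xyz": [0, 0, 0], "turn": [0, 0, 0], "fingers": -1}, {"xyz": [0, 0, 0], "turn": [0, 0, 0], "fingers": -1}]'

```text
time: 6.55
position: [0.4452, 0.1164, 0.2512]
orientation: [[0.826, -0.002, -0.563], [0.563, -0.002, 0.826], [-0.002, -1.0, -0.001]]
force: [0.1, 0.2, 0.4]
width: -0.002
```

```bash
python3 -c "
from h import *
blank('t4')"
```

```text
t 6.55 tcp [0.4452 0.1164 0.2512] F [0.1 0.2 0.4] tcp in bay [-0.21    0.2327]
area 950.0 L [0.4847 0.0688] R [ 0.5862 -0.1106] ctr [ 0.53545 -0.0209 ] len 0.2061 wid px 13.4 yaw 29.5 | bay: L [-0.1714  0.1845] R [-0.073   0.0034] ctr [-0.1222  0.0939]
```

View pics/t4.png

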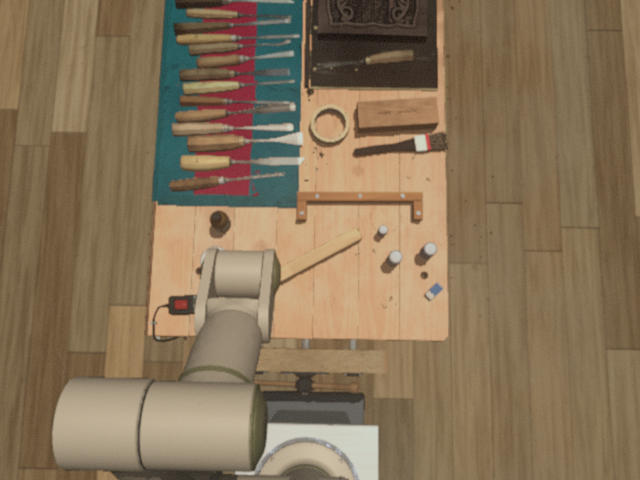

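Top view: the blank's right end is at (359,235), left of the small post at (382,230). The look-alikes and the eraser are untouched. I'll lower behind the left end and push along the blank's axis.

Emit:
step_arm --targets '[{"xyz": [0.3, 1, 0], "turn": [0, 0, 0], "fingers": -1}, {"xyz": [0, 1, 0], "turn": [0, 0, 0], "fingers": -1}, {"xyz": [0, 1, 0], "turn": [0, 0, 0], "fingers": -1}, {"xyz": [0, 0.3, 0], "turn": [0, 0, 0], "fingers": -1}, {"xyz": [0, 0, -0.5], "turn": [0, 0, 0], "fingers": -1}]'

```text
time: 7.02
position: [0.4548, 0.1123, 0.1848]
orientation: [[0.833, 0.002, -0.553], [0.553, -0.002, 0.833], [0.001, -1.0, -0.002]]
force: [-0.1, -0.5, 0.8]
width: -0.0
```

Emit:
step_arm --targets '[{"xyz": [0, 0, -0.6], "turn": [0, 0, 0], "fingers": -1}, {"xyz": [0, 0, -0.5], "turn": [0, 0, 0], "fingers": -1}, {"xyz": [0, 0, -0.5], "turn": [0, 0, 0], "fingers": -1}, {"xyz": [0, 0, -0.5], "turn": [0, 0, 0], "fingers": -1}, {"xyz": [0, 0, -0.5], "turn": [0, 0, 0], "fingers": -1}]'

```text
time: 7.43
position: [0.4874, 0.0635, 0.1882]
orientation: [[0.836, 0.006, -0.549], [0.549, -0.002, 0.836], [0.004, -1.0, -0.005]]
force: [-0.2, 0.6, -1.1]
width: 0.002
```

```bash
python3 -c "
from h import *
blank('t5')"
```

```text
t 7.43 tcp [0.4874 0.0635 0.1882] F [-0.2  0.6 -1.1] tcp in bay [-0.1688  0.1792]
area 703.5 L [ 0.5287 -0.0018] R [ 0.6045 -0.1387] ctr [ 0.5666  -0.07025] len 0.1565 wid px 13.0 yaw 29.0 | bay: L [-0.1286  0.1131] R [-0.0551 -0.0251] ctr [-0.0919  0.044 ]
```

Emit:
step_arm --targets '[{"xyz": [-0.15, 0, -0.5], "turn": [0, 0, 0], "fingers": -1}, {"xyz": [-0.15, 0, -0.5], "turn": [0, 0, 0], "fingers": -1}, {"xyz": [-0.1, 0, -0.5], "turn": [0, 0, 0], "fingers": -1}, {"xyz": [-0.1, 0, -0.4], "turn": [0, 0, 0], "fingers": -1}, {"xyz": [0, 0, 0], "turn": [0, 0, 0], "fingers": -1}]'

```text
time: 7.9
position: [0.5026, 0.0199, 0.189]
orientation: [[0.837, 0.009, -0.547], [0.547, -0.003, 0.837], [0.006, -1.0, -0.008]]
force: [-0.4, -1.2, -0.4]
width: 0.002
```

```bash
python3 -c "
from h import *
blank('t6')"
```

```text
t 7.9 tcp [0.5026 0.0199 0.189 ] F [-0.4 -1.2 -0.4] tcp in bay [-0.1543  0.1353]
area 646.5 L [ 0.5558 -0.0543] R [ 0.636  -0.1747] ctr [ 0.5959 -0.1145] len 0.1447 wid px 12.5 yaw 33.7 | bay: L [-0.1024  0.0602] R [-0.0243 -0.0616] ctr [-0.0633 -0.0007]
```

Emit:
step_arm --targets '[{"xyz": [0, 0, 0.6], "turn": [0, 0, 0], "fingers": -1}, {"xyz": [-1, 0, 0], "turn": [0, 0, 0], "fingers": -1}, {"xyz": [-1, 0, 0], "turn": [0, 0, 0], "fingers": -1}, {"xyz": [-0.25, 0, -0.8], "turn": [0, 0, 0], "fingers": -1}, {"xyz": [0, 0, -0.8], "turn": [0, 0, 0], "fingers": -1}]'

```text
time: 8.37
position: [0.4707, -0.016, 0.1885]
orientation: [[0.834, 0.005, -0.552], [0.552, -0.001, 0.834], [0.004, -1.0, -0.003]]
force: [0.5, 0.5, -0.2]
width: -0.002
```

```bash
python3 -c "
from h import *
blank('t7')"
```

```text
t 8.37 tcp [ 0.4707 -0.016   0.1885] F [ 0.5  0.5 -0.2] tcp in bay [-0.1868  0.1   ]
area 685.0 L [ 0.5493 -0.0437] R [ 0.6368 -0.1742] ctr [ 0.59305 -0.10895] len 0.1571 wid px 12.7 yaw 33.8 | bay: L [-0.1087  0.0709] R [-0.0235 -0.0611] ctr [-0.0661  0.0049]
```

Emit:
step_arm --targets '[{"xyz": [0, 0, -0.7], "turn": [0, 0, 0], "fingers": -1}, {"xyz": [0, 0, -0.6], "turn": [0, 0, 0], "fingers": -1}, {"xyz": [0.5, 0, 0], "turn": [0, 0, 0], "fingers": -1}, {"xyz": [0.5, 0, 0], "turn": [0, 0, 0], "fingers": -1}, {"xyz": [0.4, 0, 0], "turn": [0, 0.1, 0], "fingers": -1}]'

```text
time: 8.83
position: [0.5134, -0.0232, 0.1889]
orientation: [[0.863, 0.007, -0.505], [0.505, -0.001, 0.863], [0.006, -1.0, -0.005]]
force: [-1.0, 0.3, 0.2]
width: 0.003
```

Emit:
step_arm --targets '[{"xyz": [0.4, 0, 0], "turn": [0, 0.1, 0], "fingers": -1}, {"xyz": [0.4, 0, 0], "turn": [0, 0.1, 0], "fingers": -1}, {"xyz": [0.4, 0, 0], "turn": [0, 0.1, 0], "fingers": -1}, {"xyz": [0.3, 0, 0], "turn": [0, 0.1, 0], "fingers": -1}, {"xyz": [0, 0, 0], "turn": [0, 0, 0], "fingers": -1}]'

```text
time: 9.25
position: [0.5445, -0.0024, 0.1885]
orientation: [[0.952, 0.007, -0.307], [0.307, -0.0, 0.952], [0.007, -1.0, -0.002]]
force: [-0.2, -0.2, -0.5]
width: -0.0
```

```bash
python3 -c "
from h import *
blank('t8')"
```

```text
t 9.25 tcp [ 0.5445 -0.0024  0.1885] F [-0.2 -0.2 -0.5] tcp in bay [-0.1127  0.1122]
area 452.0 L [ 0.6001 -0.0826] R [ 0.6308 -0.1797] ctr [ 0.61545 -0.13115] len 0.1018 wid px 12.1 yaw 17.5 | bay: L [-0.0586  0.0311] R [-0.0295 -0.0665] ctr [-0.0441 -0.0177]
```

Emit:
step_arm --targets '[{"xyz": [-0.6, 0, 0], "turn": [0, 0, 0], "fingers": -1}, {"xyz": [0, 0, 1], "turn": [0, 0, 0], "fingers": -1}, {"xyz": [0, 0, 1], "turn": [0, 0, 0], "fingers": -1}, {"xyz": [0, 0, 1], "turn": [0, 0, 0], "fingers": -1}, {"xyz": [0.9, 0, 0.1], "turn": [0, 0, 0], "fingers": -1}]'

```text
time: 9.72
position: [0.527, 0.0617, 0.1874]
orientation: [[0.948, 0.002, -0.318], [0.318, 0.0, 0.948], [0.002, -1.0, -0.0]]
force: [-0.4, -0.2, -0.0]
width: -0.0
```

Emit:
step_arm --targets '[{"xyz": [0.9, 0, 0], "turn": [0, 0, 0], "fingers": -1}, {"xyz": [0, 0, 0], "turn": [0, 0, 0], "fingers": -1}, {"xyz": [0, 0, 0], "turn": [0, 0, 0], "fingers": -1}, {"xyz": [0, 0, 0], "turn": [0, 0, 0], "fingers": -1}, {"xyz": [0, 0, 0], "turn": [0, 0, 0], "fingers": -1}]'

```text
time: 10.13
position: [0.5437, 0.071, 0.1873]
orientation: [[0.945, 0.001, -0.328], [0.328, 0.001, 0.945], [0.001, -1.0, 0.0]]
force: [0.3, -0.5, -0.3]
width: -0.002
```

```bash
python3 -c "
from h import *
blank('t9')"
```

```text
t 10.13 tcp [0.5437 0.071  0.1873] F [ 0.3 -0.5 -0.3] tcp in bay [-0.1123  0.1856]
area 901.0 L [0.5697 0.0115] R [ 0.631 -0.179] ctr [ 0.60035 -0.08375] len 0.2001 wid px 12.4 yaw 17.8 | bay: L [-0.0874  0.1257] R [-0.0293 -0.0658] ctr [-0.0583  0.03  ]
```

Emit:
step_arm --targets '[{"xyz": [0.1, 0, -0.7], "turn": [0, 0, 0], "fingers": -1}, {"xyz": [0, 0, -0.7], "turn": [0, 0, 0], "fingers": -1}, {"xyz": [0, 0, -0.5], "turn": [0, 0, 0], "fingers": -1}, {"xyz": [-0.05, 0, -0.5], "turn": [0, 0, 0], "fingers": -1}, {"xyz": [-0.05, 0, -0.5], "turn": [0, 0, 0], "fingers": -1}]'

```text
time: 10.6
position: [0.5629, 0.0111, 0.1873]
orientation: [[0.945, -0.001, -0.328], [0.328, 0.001, 0.945], [-0.001, -1.0, 0.001]]
force: [-1.0, 0.3, 0.3]
width: -0.004
```

```bash
python3 -c "
from h import *
blank('t10')"
```

```text
t 10.6 tcp [0.5629 0.0111 0.1873] F [-1.   0.3  0.3] tcp in bay [-0.0942  0.1254]
area 672.5 L [ 0.5938 -0.0618] R [ 0.6459 -0.2066] ctr [ 0.61985 -0.1342 ] len 0.1539 wid px 12.3 yaw 19.8 | bay: L [-0.0645  0.052 ] R [-0.0149 -0.0937] ctr [-0.0397 -0.0208]
```

Emit:
step_arm --targets '[{"xyz": [-0.12, 0, -0.4], "turn": [0, 0, 0], "fingers": -1}, {"xyz": [-0.12, 0, -0.4], "turn": [0, 0, 0], "fingers": -1}, {"xyz": [0, 0, 0], "turn": [0, 0, 0], "fingers": -1}, {"xyz": [0, 0, 0.5], "turn": [0, 0, 0], "fingers": -1}, {"xyz": [0, 0, 0.5], "turn": [0, 0, 0], "fingers": -1}]'

```text
time: 11.07
position: [0.5578, 0.0078, 0.1872]
orientation: [[0.947, 0.001, -0.322], [0.322, -0.0, 0.947], [0.0, -1.0, -0.0]]
force: [-0.1, -0.2, 0.3]
width: -0.004
```

```bash
python3 -c "
from h import *
blank('t11')"
```

```text
t 11.07 tcp [0.5578 0.0078 0.1872] F [-0.1 -0.2  0.3] tcp in bay [-0.0994  0.1223]
area 739.0 L [ 0.5919 -0.0686] R [ 0.6487 -0.2267] ctr [ 0.6203  -0.14765] len 0.168 wid px 12.0 yaw 19.8 | bay: L [-0.0665  0.0453] R [-0.0125 -0.1138] ctr [-0.0395 -0.0343]
```

Emit:
step_arm --targets '[{"xyz": [-1, 0, 0], "turn": [0, 0, 0], "fingers": -1}, {"xyz": [-0.8, 0, 0], "turn": [0, 0, 0], "fingers": -1}, {"xyz": [0, 0, -0.9], "turn": [0, 0, 0], "fingers": -1}, {"xyz": [0, 0, -0.9], "turn": [0, 0, 0], "fingers": -1}, {"xyz": [0, 0, -0.8], "turn": [0, 0, 0], "fingers": -1}]'

```text
time: 11.53
position: [0.5363, -0.0436, 0.1872]
orientation: [[0.942, -0.004, -0.335], [0.335, 0.002, 0.942], [-0.003, -1.0, 0.003]]
force: [0.9, -0.7, -0.1]
width: 0.0
```

Emit:
step_arm --targets '[{"xyz": [0.4, 0, 0], "turn": [0, 0, 0], "fingers": -1}, {"xyz": [0.4, 0, 0], "turn": [0, 0.1, 0], "fingers": -1}, {"xyz": [0.4, 0, 0], "turn": [0, 0.1, 0], "fingers": -1}, {"xyz": [0.4, 0, 0], "turn": [0, 0.1, 0], "fingers": -1}, {"xyz": [0.4, 0, 0], "turn": [0, 0.1, 0], "fingers": -1}]'

```text
time: 11.95
position: [0.5757, -0.0286, 0.1874]
orientation: [[0.992, -0.005, -0.126], [0.126, 0.003, 0.992], [-0.005, -1.0, 0.003]]
force: [-0.7, -0.5, -0.3]
width: 0.001
```

```bash
python3 -c "
from h import *
blank('t12')"
```

```text
t 11.95 tcp [ 0.5757 -0.0286  0.1874] F [-0.7 -0.5 -0.3] tcp in bay [-0.082   0.0855]
area 506.0 L [ 0.6206 -0.1137] R [ 0.6414 -0.2297] ctr [ 0.631  -0.1717] len 0.1179 wid px 12.0 yaw 10.2 | bay: L [-0.0386 -0.0003] R [-0.0198 -0.1167] ctr [-0.0292 -0.0585]
```

Emit:
step_arm --targets '[{"xyz": [0.4, 0, 0], "turn": [0, 0.05, 0], "fingers": -1}, {"xyz": [0.4, 0, 0], "turn": [0, 0.05, 0], "fingers": -1}, {"xyz": [0.4, 0, 0], "turn": [0, 0.05, 0], "fingers": -1}, {"xyz": [0.3, 0, 0], "turn": [0, 0.05, 0], "fingers": -1}, {"xyz": [0, 0, 0], "turn": [0, 0, 0], "fingers": -1}]'

```text
time: 12.42
position: [0.6069, -0.0185, 0.187]
orientation: [[1.0, -0.006, -0.027], [0.027, 0.003, 1.0], [-0.006, -1.0, 0.004]]
force: [-0.8, -0.2, -0.4]
width: 0.001
```

```bash
python3 -c "
from h import *
blank('t13')"
```

```text
t 12.42 tcp [ 0.6069 -0.0185  0.187 ] F [-0.8 -0.2 -0.4] tcp in bay [-0.0506  0.0951]
area 568.5 L [ 0.631  -0.0969] R [ 0.6333 -0.2289] ctr [ 0.63215 -0.1629 ] len 0.132 wid px 11.0 yaw 1.0 | bay: L [-0.0279  0.0163] R [-0.0279 -0.1157] ctr [-0.0279 -0.0497]
```

Emit:
step_arm --targets '[{"xyz": [-0.7, 0, 0], "turn": [0, 0, 0], "fingers": -1}, {"xyz": [0, 0, -1], "turn": [0, 0, 0], "fingers": -1}, {"xyz": [0, 0, -1], "turn": [0, 0, 0], "fingers": -1}, {"xyz": [0, 0, -1], "turn": [0, 0, 0], "fingers": -1}, {"xyz": [0, 0, -1], "turn": [0, 0, 0], "fingers": -1}]'

```text
time: 12.88
position: [0.592, -0.0937, 0.1863]
orientation: [[0.999, -0.01, -0.046], [0.046, 0.006, 0.999], [-0.01, -1.0, 0.006]]
force: [-0.4, 0.5, 0.3]
width: -0.001
```

Emit:
step_arm --targets '[{"xyz": [0, 0, -0.3], "turn": [0, 0, 0], "fingers": -1}, {"xyz": [0.3, 0, 0], "turn": [0, 0, 0], "fingers": -1}, {"xyz": [0.3, 0, 0], "turn": [0, 0, 0], "fingers": -1}, {"xyz": [0.25, 0, 0], "turn": [0, 0, 0], "fingers": -1}, {"xyz": [0.25, 0, 0], "turn": [0, 0, 0], "fingers": -1}]'

```text
time: 13.3
position: [0.6144, -0.0983, 0.1861]
orientation: [[0.999, -0.012, -0.048], [0.048, 0.006, 0.999], [-0.012, -1.0, 0.007]]
force: [-0.4, -0.3, 0.7]
width: -0.002
```

```bash
python3 -c "
from h import *
blank('t14')"
```

```text
t 13.3 tcp [ 0.6144 -0.0983  0.1861] F [-0.4 -0.3  0.7] tcp in bay [-0.0446  0.0152]
area 155.0 L [ 0.6362 -0.1895] R [ 0.6368 -0.2266] ctr [ 0.6365  -0.20805] len 0.0371 wid px 10.0 yaw 0.9 | bay: L [-0.0243 -0.0764] R [-0.0244 -0.1135] ctr [-0.0243 -0.0949]
```

Emit:
step_arm --targets '[{"xyz": [0.15, 0, -0.1], "turn": [0, 0.03, 0], "fingers": -1}, {"xyz": [0.12, 0, -0.1], "turn": [0, 0.03, 0], "fingers": -1}, {"xyz": [0.1, 0, 0], "turn": [0, 0, 0], "fingers": -1}, {"xyz": [0.05, 0, 0], "turn": [0, 0, 0], "fingers": -1}, {"xyz": [0.05, 0, 0], "turn": [0, 0, 0], "fingers": -1}]'

```text
time: 13.77
position: [0.6233, -0.1001, 0.1856]
orientation: [[1.0, -0.025, -0.016], [0.016, 0.007, 1.0], [-0.025, -1.0, 0.007]]
force: [-5.3, -1.5, 3.8]
width: -0.001
```

Emit:
step_arm --targets '[{"xyz": [0.08, 0, 0], "turn": [0, 0, 0], "fingers": -1}, {"xyz": [0.08, 0, 0], "turn": [0, 0, 0], "fingers": -1}, {"xyz": [0.08, 0, 0], "turn": [0, 0, 0], "fingers": -1}, {"xyz": [0.08, 0, 0], "turn": [0, 0, 0], "fingers": -1}, {"xyz": [0.08, 0, 0], "turn": [0, 0, 0], "fingers": -1}]'

```text
time: 14.18
position: [0.627, -0.1002, 0.1857]
orientation: [[0.999, -0.048, -0.013], [0.013, 0.008, 1.0], [-0.048, -0.999, 0.009]]
force: [-9.7, -1.3, 5.1]
width: -0.001
```

Emit:
step_arm --targets '[{"xyz": [-0.6, 0, 0], "turn": [0, 0, 0], "fingers": -1}, {"xyz": [-0.6, 0, 0], "turn": [0, 0, -0.09], "fingers": -1}, {"xyz": [-0.6, -1, 0], "turn": [0, 0, 0], "fingers": -1}, {"xyz": [-1, -1, 0], "turn": [0, 0, 0], "fingers": -1}, {"xyz": [-1, -1, 0], "turn": [0, 0, 0], "fingers": -1}]'

```text
time: 14.6
position: [0.5504, -0.1012, 0.2441]
orientation: [[1.0, -0.005, -0.01], [0.01, 0.011, 1.0], [-0.005, -1.0, 0.011]]
force: [0.4, -0.3, 0.7]
width: -0.0
```

Emit:
step_arm --targets '[{"xyz": [-1, 0, 0], "turn": [0, 0, 0], "fingers": -1}, {"xyz": [-1, 0, 0], "turn": [0, 0, 0], "fingers": -1}, {"xyz": [-1, 0, 0], "turn": [0, 0, 0], "fingers": -1}, {"xyz": [-1, 0, 0], "turn": [0, 0, 0], "fingers": -1}, {"xyz": [-1, 0, 0], "turn": [0, 0, 0], "fingers": -1}]'

```text
time: 15.02
position: [0.4471, -0.1019, 0.2493]
orientation: [[1.0, 0.005, -0.007], [0.007, 0.006, 1.0], [0.005, -1.0, 0.006]]
force: [-0.5, -1.1, 1.0]
width: -0.003
```

```bash
python3 -c "
from h import *
blank('t15')
b=camera('scene')[:,:,::-1]
a=cv2.imread('pics/t15.png')
A=cv2.resize(a[180:255,280:440],None,fx=5,fy=5,interpolation=cv2.INTER_CUBIC)[:280]
B=cv2.resize(b[210:270+10,310:440+30],None,fx=5,fy=5,interpolation=cv2.INTER_CUBIC)[:320]
cv2.imwrite('pics/c15.png',np.vstack([A,B]))"
```

```text
t 15.02 tcp [ 0.4471 -0.1019  0.2493] F [-0.5 -1.1  1. ] tcp in bay [-0.2119  0.0145]
area 926.0 L [ 0.6438 -0.0131] R [ 0.6475 -0.2267] ctr [ 0.64565 -0.1199 ] len 0.2136 wid px 11.0 yaw 1.0 | bay: L [-0.0137  0.0999] R [-0.0137 -0.1138] ctr [-0.0137 -0.007 ]
```

View pics/c15.png

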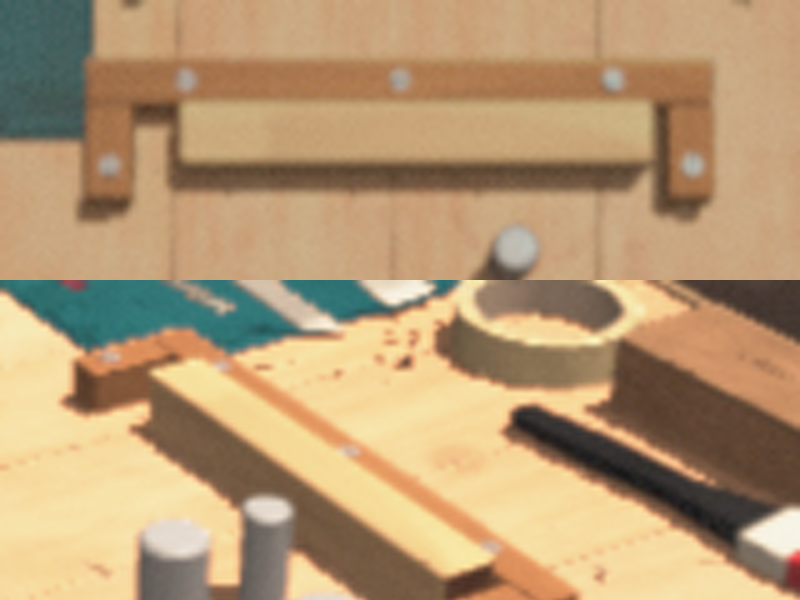

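The crop shows the blank in the bay, front edge (182,163)–(652,163) parallel to the back cleat, with side gaps at both ends and the post clear. I'll check that the other objects haven't moved, then hand in.

```bash
python3 -c "
from h import *
from bench import ticket
a=cv2.imread('pics/top0.png').astype(int);b=cv2.imread('pics/t15.png').astype(int)
for k,(u,v,w) in dict(jar=(215,262,18),bottle=(219,220,12),eraser=(434,291,12),p1=(382,230,7)).items():
    print(k,np.abs(a-b)[v-w:v+w,u-w:u+w].max(2).mean().round(1),(np.abs(a-b)[v-w:v+w,u-w:u+w].max(2)>40).mean().round(3))
print(ticket.close_job())"
```

```text
jar 4.0 0.0
bottle 8.1 0.021
eraser 4.2 0.0
p1 4.5 0.0
the job is handed in; nothing more can be done
None
```

The blank is in the bay, and I handed the job in at about 15 s of the 72 s allowed. I used only pushes with closed fingertips. They turned the right end forward and slid it in behind the smallest post while the left end still stood out in front. Then they shifted the blank right, swung the left end in, and pressed it home with about 10 N.

- **Final position (top camera):** the blank's centre measures x = −13.7 mm and y = −7 mm in the bay, against −15 mm when home. That difference is within the 2 mm calibration. Yaw relative to the bay is about 0°, and both ends clear the side cleats.
- **What the camera couldn't show:** it could miss a gap of about 2 mm or less at the back cleat, so the evidence for full contact there is the rise in force on the last push.
- **Robot and other objects:** the fingers were backed well off at hand-in. Before-and-after pictures show the jar, eraser and post unchanged. The bottle's patch changed slightly (2% of pixels). I think that is shading, since the gripper never went near it, but I didn't check further.
- **Press tilt:** the tool tilted about 2.7° while pressing the blank home. The blank still looks flat in the last pictures.

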